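# Nip a movement tray against the fence with a quarter-turn T-slot stop

## Task

Fix the movement tray on the T-slot plate ready for drilling: take the quarter-turn stop out of its wooden stand, drop its head into the middle slot on the open side of the tray, and slide it along the slot to push the tray home, square against both stop screws of the fence. Keeping it snug against the tray, push the handle down against its spring, turn it a quarter turn clockwise and let it rise and lock, so that when you let go the tray stays nipped tight between the stop and the screws. The tray is thin plastic: press it firmly but gently, with no more than about 15 N, and leave the other things on the bench where they are.

Things in the scene. Friction and masses are not known exactly. Their poses are not given: they have to be found in the camera images.
- plate: Fixed aluminium T-slot plate, 160 mm (x) by 300 mm (y), 22 mm high. Origin: centre of its underside, z up. Three T-slots run its whole length along its y, at x = -50, 0, +50 mm; use the middle one (x = 0). Each: mouth 12 mm wide between lips 6 mm thick; below them an undercut 22 mm wide, 11 mm high.
- fence: Steel bar bolted across the plate near its +y end, 160 mm (x) by 18 mm (y) by 20 mm high, bolt heads on top (to 28 mm). Origin: centre of its underside, on the plate's top; axes as the plate's. Two locked stop screws (x = +-25 mm, heads 14 mm across) stick out of its -y face, 9 mm from the origin, by 3 to 15 mm, both alike; how far is not reported. The tray must bear on them. Nothing here moves.
- tray: Loose black plastic tray with 12 round recesses, 150 mm (x) by 114 mm (y) by 8 mm high, 0.10 to 0.20 kg, flat on the plate across the slots, on the fence's -y side. It starts 6 mm or more short of the stop screws, up to 0.04 rad askew. Origin: centre of its underside. The plate on the tray's -y side is free for 110 mm or more: the stop goes in there.
- stop: Quarter-turn stop, 0.15 kg: a foot, and through it a sprung spindle with a wing handle above and a hammer head below. It starts upright in its stand. Origin: centre of the foot's underside, z up; this comes to lie on the plate's top face. Foot: aluminium, 36 mm (x) by 44 mm (y) by 14 mm high. Its flat end at +y or -y, 22 mm from the origin, pushes the tray. It works either way round.
- stop_head (a point): Centre of the steel hammer head at the spindle's foot: 10 mm (x) by 20 mm (y), 6 mm thick (lowest 2 mm narrower: 7 by 17). Unturned and up, it hangs 2 to 8 mm below the foot, long side along the foot's y: so it drops into a slot mouth but cannot turn there. Two keys under the foot, 10 mm wide, 3 mm deep, at y = +-17 mm, then run in the slot too.
- handle_grip (a point): Grip point on the stop's black wing handle, on the spindle axis, 46 mm above the foot's underside when up. The wing is 12 mm thick (x), 40 mm long (y) and 34 mm high, from 22 mm below to 12 mm above this point; below it 10 mm of bare spindle, then the foot. The wing is parallel to the head: unturned, along the foot's y.
- plunge (a joint): How far handle and head are pushed down through the foot, m: 0 up, 0.008 fully down. A spring lifts them with 4 N at 0 and 1.8 N more per mm (18 N fully down). Above 0.004 the head is clear below the lips and can turn; at 0.008 it still clears the slot's floor. Turned and let go, it rests near 0.004, head against the lips: the spring clamps it with 11 N and friction holds it along the slot.
- turn (a joint): Turn of handle and head in the foot, rad, growing clockwise seen from above: 0 (start) head along the foot's y; 1.57 a quarter turn, at an end stop. Friction 0.06 N m.
- stand: Fixed block of wood, 90 mm (x) by 100 mm (y), 30 mm high; origin: centre of its underside. The stop's foot stands on its top, keys and head in a pocket 14 mm (x) by 60 mm (y), 14 mm deep, axes parallel to the stand's. It lifts straight out.
- jar_mid (a point): Middle of a white jar with a black cap, 60 mm across, 85 mm high; bystander.
- cup_mid (a point): Middle of a clear plastic cup, 68 mm across, 85 mm high; bystander.
- tub_mid (a point): Middle of a closed tub, 108 by 128 by 58 mm; bystander.
- brush: Small brush, 170 mm long, lying on the bench between robot and plate; bystander.
Things that resemble listed ones, but are neither listed nor needed, are in the scene too. What is shaped like the stop but orange is not meant.

How it is judged:
By the outcome, as a careful person would: the job done as asked, in the order asked, and still so for the second after the job is handed in, with the robot touching nothing.
It also fails if it takes over 54 s, if anything falls off the work surface, if the arm or the gripper's body presses on something with over 40 N, if the wrist force passes 120 N, or if a joint passes its speed limit or range.

## Robot

A 6-joint arm with a two-finger parallel gripper is mounted at the origin on the work surface. World frame = base frame: x ahead of the robot, y to its left, z up, the work surface at z = 0. Lengths are in mm, angles in rad, forces in N, time in s.
With the tool pointing down it reaches from about 350 to 975 mm from the base axis. Payload 7.1 kg.
Tool frame: the origin (TCP) lies midway between the tips of the shut fingers; the grasp point (between the pads) lies ctrl.tcp_to_grasp behind it (ctrl.tcp_to_grasp is the distance from the TCP to the grasp point, in mm); z points along the fingers, y is the direction in which the jaws open and shut (so a half turn about z gives the same grasp; the last joint's range is limited). The gripper opens to 88 mm and grips with 3 to 60 N. Pads are 20 mm wide; open, the fingers measure 115 mm over their backs; the gripper's body (75 mm by 178 mm) begins 61 mm behind the grasp point.
Start: joints at [1.082, 0.423, 1.63, -0, 1.089, -0.019], TCP at [282.91, 557.285, 222.675] pointing down, gripper open.
Joint ranges: [-3, 3], [-0.9, 2.11], [0.09, 2.58], [-1.31, 4.45], [0.11, 2.69], [-2.54, 2.54]. Speed limits (rad/s): [2.39, 2.39, 3.01, 3.14, 3.14, 3.14].

## Interface

Orientations are given as a rotation vector (axis times angle).
In Python, from workcell import ctrl gives the robot as it stands.
- The arm moves only by the tool play_rows, never from a script. Its argument "increments" is text: rows parted by semicolons, each of 5 numbers parted by spaces: the opening, from 0 (shut) to 1 (fully open), then the shift along the world's x, y, z in m, then the turn about the world's z in degrees. A call has 1 to 20 rows; each row shifts and turns the commanded pose from where the row before left it; what a row does not reach is not made up. A row lasts 1/10 s, in which the tool goes at most 50 mm and 8.59 degrees, less where a joint would pass 70% of its speed; a pose out of reach is approached as far as the arm can. A call is refused whole if a number of a shift passes 0.05 or a number of a turn 8.59, either way. A call with a gripper value outside its range is refused whole. The fingers move at their own pace and stop on an object; the grip force is fixed at half the most. Time passes only in rows, so rows that do not move let the fingers close. It gives the time, the measured TCP pose, the force and the opening at its end, in the units of the state.
- ctrl.get_obs(): the state, without advancing time (a new reading comes with each control period).
- ctrl.get_image(name): name is "scene" or "top"; returns a dict with "img" (480x640x3 uint8, red, green, blue), "range_z" (480x640 float32, mm along the optical axis (not along the pixel's ray), 0 where there is no reading), "vertical_fov" (degrees; the focal length in pixels is half the picture's height over the tangent of half this angle, whatever the lens; pixels are square), "cx", "cy" (the principal point, pixels), "origin" and "attitude" of the camera in the world. Camera axes: x right, y down, z forward; pixel columns grow to the right and rows downward; lengths in mm; the calibration is good to about 2 mm. A picture is of the moment at which its call begins.
- ctrl.close_job(): hands the job in, once; it reports no verdict.
The state is a dict: "t": time; "qpos": joint angles; "qvel": joint speeds; "joint_torque": joint torques, N m; "ee_pos": TCP position; "orientation": TCP orientation; "ft_force": force on the tool from outside, world axes, zero at the start; "moment": the same for the moment, N m; "width": finger opening in mm.
Only numpy, scipy, OpenCV 4.12 (cv2) and the standard library are available. Lean on these libraries where they do the work, as an engineer would, in place of code of your own. Each camera call takes 0.05 s, during which the arm holds its last target. There are 200 camera calls.

## Working session

There is one attempt and no reset: what is moved stays moved. The work goes in short steps, Python scripts to look and compute and a tool call to move; the robot and the scene stay as the last step left them, time stands still between calls to the robot, and variables do not carry over. Pictures are saved under pics/ and viewed, on a budget of 10 in all, crops included, one or two more only if the job needs it, and the job is handed in when it is done.

Besides the shell and the picture viewer there is one more tool, called after "Call:" as name(argument=value, ...) on one line, values as JSON. play_rows: Moves the arm, as the interface text tells. Its arguments: {"type":"object","properties":{"increments":{"type":"string"}},"required":["increments"]}

```bash
mkdir -p pics
cat > h.py <<'E'
import numpy as np, cv2
from scipy.spatial.transform import Rotation as R
from workcell import ctrl
def grab(name,fn=None):
    d=ctrl.get_image(name)
    if fn: cv2.imwrite('pics/'+fn,d['img'][:,:,::-1])
    a=np.array(d['attitude'],float)
    Rm=R.from_rotvec(a.ravel()).as_matrix() if a.size==3 else a.reshape(3,3)
    f=240/np.tan(np.radians(d['vertical_fov'])/2)
    z=d['range_z']; v,u=np.mgrid[:480,:640]
    P=np.stack([(u-d['cx'])/f*z,(v-d['cy'])/f*z,z],-1)@Rm.T+np.array(d['origin'])
    P[z==0]=np.nan
    return d,P
E
python3 - <<'E'
from h import *
for n in('top','scene'):
    d,P=grab(n,n+'1.png'); np.savez(n+'1.npz',P=P,img=d['img'])
    print(n,{k:d[k] for k in d if k not in('img','range_z')},(d['range_z']==0).mean())
print(ctrl.get_obs(),ctrl.tcp_to_grasp)
E
```

```text
top {'vertical_fov': 53.74431503012405, 'cx': 315.911418703017, 'cy': 239.98513940377293, 'origin': array([ 444.88355996,   53.72445023, 1040.85918704]), 'attitude': array([-2.19195806,  2.16663248, -0.09521473])} 0.003896484375
scene {'vertical_fov': 47.02557911626256, 'cx': 315.34838928531553, 'cy': 256.1054685810329, 'origin': array([1017.03359761,  655.22229342,  964.52263553]), 'attitude': array([-0.86316373, -2.60591522,  0.9596556 ])} 0.0039713541666666664
{'t': 0.1, 'qpos': array([ 1.08198191e+00,  4.23810692e-01,  1.63060657e+00,  3.03095618e-05,
        1.08859011e+00, -1.89899052e-02]), 'qvel': array([ 9.62635147e-04, -1.15593023e-03, -1.58955861e-03, -4.94733601e-04,
       -9.85091599e-05, -1.14642999e-03]), 'joint_torque': array([ 4.15534678e-04, -5.45613492e+01, -2.74326199e+01,  6.46640640e-02,
        1.87833578e-02, -2.86268869e-05]), 'ee_pos': array([282.68378334, 556.85367408, 221.95328956]), 'orientation': array([-7.31162301e-01, -3.05493137e+00,  2.14013858e-03]), 'ft_force': array([-0.16212446, -0.15385854, -0.11470854]), 'moment': array([0.00939751, 0.00861362, 0.03293329]), 'width': 87.49622606848398} 18.700000000000003
```

View pics/top1.png

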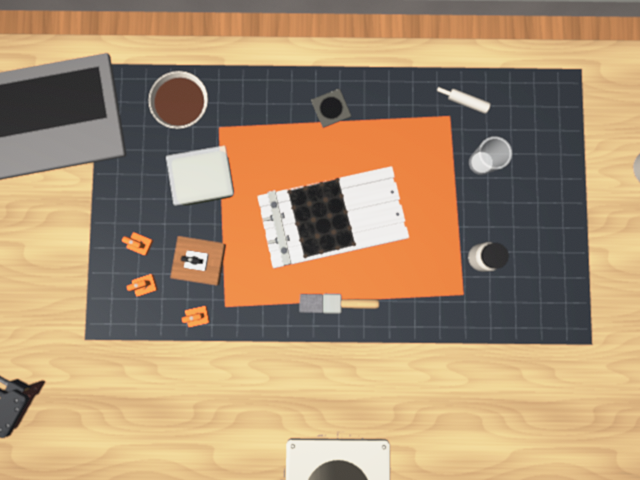

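View pics/scene1.png

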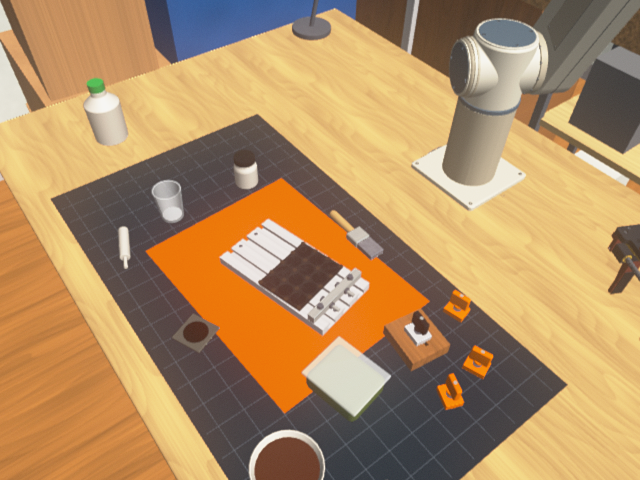

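Top view: the plate is at about (335,215), with the fence at its left (+y) end near (280,228) and the tray at (322,218). The stop in its stand is at (195,260), and the orange decoys are further left. Next I'll measure with the depth.

```bash
cat > m.py <<'E'
from h import *
def rect(Q):
    r=cv2.minAreaRect(Q[:,:2].astype(np.float32)); return np.round(r[0],1),np.round(r[1],1),round(r[2],2)
for n in('top','scene'):
    z=np.load(n+'1.npz'); P=z['P']; I=z['img'].astype(int)
    x,y,h=P[...,0],P[...,1],P[...,2]
    br=I.max(-1); sat=I.max(-1)-I.min(-1)
    def clean(m):
        m=cv2.morphologyEx(m.astype(np.uint8),cv2.MORPH_OPEN,np.ones((3,3)))
        k,l,s,_=cv2.connectedComponentsWithStats(m); return l==1+np.argmax(s[1:,4])
    if n=='top':
        box=np.zeros(h.shape,bool); box[155:275,250:420]=1
        sb=np.zeros(h.shape,bool); sb[228:295,160:235]=1
    else:
        box=np.zeros(h.shape,bool); box[210:340,210:380]=1
        sb=np.zeros(h.shape,bool); sb[305:370,380:452]=1
    print(n,'mat z',np.nanmedian(h[box&(h<10)]))
    m=clean(box&(h>14)&(h<60)); print(' plate',rect(P[m]),m.sum())
    m2=clean(box&(h>34)&(h<60)); print(' fence',rect(P[m2]),np.nanmedian(h[m2]))
    m3=clean(box&(br<90)&(h>20)); print(' tray',rect(P[m3]),np.nanmedian(h[m3]))
    w=box&m&(br>150)&(h<34); print(' top z',np.nanpercentile(h[w],[10,50,90]))
    m4=clean(sb&(h>20)); print(' stand',rect(P[m4]))
    m4b=sb&(h>20)&(h<36)&(sat>40);print('  z',np.nanmedian(h[m4b]))
    m5=sb&(h>39)&(h<50); print(' foot',rect(P[m5]),np.nanmedian(h[m5]),m5.sum())
    m6=sb&(h>56); print(' wing',rect(P[m6]),np.nanmax(h[m6]),np.nanmean(P[m6],0),m6.sum())
d=np.load('top1.npz')['img']
a=cv2.resize(d[160:275,250:420],None,fx=4,fy=4,interpolation=cv2.INTER_CUBIC)
b=cv2.resize(d[230:290,165:230],None,fx=4,fy=4,interpolation=cv2.INTER_CUBIC)
c=np.zeros((460+240,680,3),np.uint8); 
c=np.zeros((460,680,3),np.uint8); c[:]=a; 
b=b[:120*2]; out=np.zeros((600,800,3),np.uint8); out[:460,:680]=a; out[360:600,540:800]=b
cv2.imwrite('pics/crop.png',out[:,:,::-1])
E
python3 m.py
```

```text
top mat z 2.0403762535554506
 plate (array([584.4,  16.8]), array([160.4, 300.6]), 13.22) 8940
 fence (array([556.8, 134. ]), array([160.1,  22.5]), 13.19) 42.58597296241453
 tray (array([580.2,  40.7]), array([146.6, 109.3]), 14.77) 27.55679342508654
 top z [20.1630535  22.62505317 25.41688039]
 stand (array([485.5, 305.9]), array([101.9,  90. ]), 81.72)
  z 30.077190691436442
 foot (array([485.1, 305.3]), array([44.4, 35.9]), 82.04) 43.939953986942214 235
 wing (array([485.7, 305.1]), array([40.6, 16.6]), 88.13) 91.73837539313377 [484.52805354 302.88666324  83.18442814] 148
scene mat z -0.6888849826395926
 plate (array([582.2,  16.4]), array([163.9, 303.3]), 13.06) 7194
 fence (array([556. , 130.2]), array([160.9,  23.9]), 12.37) 40.475204951062835
 tray (array([566.6,  74.1]), array([65.8, 29. ]), 13.76) 23.718370805443215
 top z [17.33433292 20.03330753 23.14243663]
 stand (array([484.3, 306.1]), array([102.5,  93.2]), 81.62)
  z 28.107041909453756
 foot (array([484.2, 305.4]), array([45.6, 36.4]), 82.01) 42.14098757499403 213
 wing (array([536.1, 324.4]), array([135.2,  38.2]), 19.9) 89.54920572558501 [488.76388114 307.8201251   76.15011137] 263
```

View pics/crop.png

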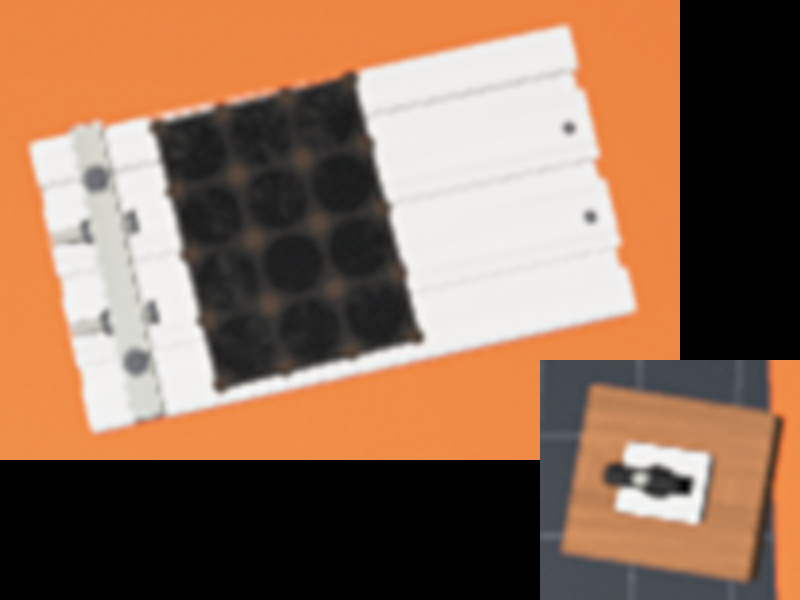

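The tray is askew by about 0.027 rad. Plate yaw is about 13.2° and stand yaw about -8°. The foot's size, and the heights of the plate (22), stand (30) and foot top (44), all match. The crop shows the tray well short of the screw heads near (133,222) and (150,312). I'll move above the stop.

Call:
play_rows(increments="0.6 0.0225 -0.028 -0.005 -7.9;0.6 0.0225 -0.028 -0.005 -7.9;0.6 0.0225 -0.028 -0.005 -7.9;0.6 0.0225 -0.028 -0.005 -7.9;0.6 0.0225 -0.028 -0.005 -7.9;0.6 0.0225 -0.028 -0.005 -7.9;0.6 0.0225 -0.028 -0.005 -7.9;0.6 0.0225 -0.028 -0.005 -7.9;0.6 0.0225 -0.028 -0.005 -7.9;0.6 0 0 -0.02 0;0.6 0 0 -0.02 0;0.6 0 0 -0.017 0;0.6 0 0 0 0;0.6 0 0 0 0")

```text
t: 1.5
ee_pos: [485.2, 305.2, 120.6]
orientation: [-2.371, -2.061, 0.001]
ft_force: [0.3, 0.1, 0.6]
width: 52.8
```

```bash
cat > m2.py <<'E'
from h import *
for n in('top','scene'):
    z=np.load(n+'1.npz'); P=z['P']
    c=np.array([584.4,16.8]) if n=='top' else np.array([582.2,16.4])
    a=np.radians(13.2); 
    Q=P[...,:2]-c; X=Q@[np.cos(a),np.sin(a)]; Y=Q@[-np.sin(a),np.cos(a)]
    g=z['img'].astype(float).mean(-1)
    for y0,y1 in((-140,-100),(-100,-60),(-60,-40),(78,95)):
        m=(Y>y0)&(Y<y1)&(abs(X)<76)
        b=np.round(X[m]/2)*2
        for c0 in(-50,0,50):
            print(n,y0,c0,[(round(k-c0),round(float(np.median(P[...,2][m][b==k]))),round(float(g[m][b==k].mean()))) for k in np.arange(c0-12,c0+13,2)if (b==k).any()])
E
python3 m2.py; python3 -c "
from h import *
o=ctrl.get_obs();print(o['ee_pos'],o['orientation'],o['qpos'],o['ft_force'],o['width'])
M=R.from_rotvec(o['orientation']).as_matrix();print(M[:,1],np.degrees(np.arctan2(M[1,1],M[0,1])))"
```

```text
top -140 -50 [(-12, 22, 238), (-10, 22, 238), (-8, 22, 239), (-6, 23, 238), (-4, 5, 238), (-2, 6, 238), (0, 5, 239), (2, 6, 239), (4, 6, 235), (6, 9, 232), (8, 22, 237), (10, 23, 238), (12, 23, 236)]
top -140 0 [(-12, 24, 236), (-10, 23, 236), (-8, 23, 238), (-6, 23, 239), (-4, 6, 239), (-2, 6, 239), (0, 8, 239), (2, 6, 238), (4, 6, 233), (6, 7, 226), (8, 23, 234), (10, 23, 238), (12, 24, 236)]
top -140 50 [(-12, 23, 236), (-10, 23, 236), (-8, 23, 236), (-6, 21, 236), (-4, 6, 236), (-2, 6, 237), (0, 5, 237), (2, 5, 237), (4, 6, 235), (6, 8, 222), (8, 21, 227), (10, 23, 238), (12, 23, 239)]
top -100 -50 [(-12, 22, 238), (-10, 22, 238), (-8, 22, 238), (-6, 22, 238), (-4, 5, 238), (-2, 5, 239), (0, 5, 239), (2, 5, 238), (4, 6, 235), (6, 8, 232), (8, 23, 237), (10, 22, 238), (12, 22, 237)]
top -100 0 [(-12, 22, 238), (-10, 22, 238), (-8, 24, 238), (-6, 22, 239), (-4, 6, 239), (-2, 5, 239), (0, 6, 239), (2, 6, 238), (4, 6, 234), (6, 9, 228), (8, 21, 235), (10, 23, 238), (12, 23, 236)]
top -100 50 [(-12, 23, 237), (-10, 23, 237), (-8, 22, 237), (-6, 22, 237), (-4, 9, 237), (-2, 7, 237), (0
[... 2903 characters left out ...]
 0 [(-12, 4, 176), (-10, 19, 194), (-8, 16, 180), (-6, 20, 163), (-4, 25, 126), (-2, 25, 126), (0, 27, 82), (2, 27, 100), (4, 26, 85), (6, 20, 184), (8, 21, 186), (10, 25, 143), (12, 22, 170)]
scene 78 50 [(-12, 20, 186), (-10, 19, 182), (-8, 15, 180), (-6, 18, 165), (-4, 5, 165), (-2, 26, 122), (0, 26, 89), (2, 26, 102), (4, 26, 74), (6, 25, 134), (8, 20, 196), (10, 22, 172), (12, 21, 174)]
[485.23142457 305.20946665 120.56192399] [-2.37115690e+00 -2.06059529e+00  1.49473658e-03] [5.40698989e-01 4.85372861e-01 1.81265303e+00 2.27689839e-05
 8.44536122e-01 6.80608085e-01] [0.28667796 0.09689463 0.61401238] 52.77335786867073
[ 9.90226246e-01 -1.39468265e-01 -7.64076881e-04] -8.017080587870316
```

Call:
play_rows(increments="0.6 0 0 -0.02 0;0.6 0 0 -0.02 0;0.6 0 0 -0.013 0;0.6 0 0 -0.0103 0;0.6 0 0 0 0;0.1 0 0 0 0;0.1 0 0 0 0;0.1 0 0 0 0;0.1 0 0 0 0;0.1 0 0 0 0;0.1 0 0 0 0")

```text
t: 2.6
ee_pos: [485.4, 305.3, 57.6]
orientation: [-2.371, -2.061, -0.0]
ft_force: [-0.0, -0.1, 2.2]
width: 11.7
```

Call:
play_rows(increments="0 0 0 0.005 0;0 0 0 0.01 0;0 0 0 0.015 0;0 0 0 0.015 0;0 0 0 0.015 0;0 0 0 0 0")

```text
t: 3.2
ee_pos: [487.0, 306.2, 120.4]
orientation: [2.371, 2.06, 0.008]
ft_force: [0.8, 0.1, -0.9]
width: 11.9
```

Call:
play_rows(increments="0 0.0040 -0.0124 0 0;0 0.0080 -0.0247 0 1.77;0 0.0092 -0.0286 0 1.77;0 0.0092 -0.0286 0 1.77;0 0.0092 -0.0286 0 1.77;0 0.0092 -0.0286 0 1.77;0 0.0092 -0.0286 0 1.77;0 0.0092 -0.0286 0 1.77;0 0.0092 -0.0286 0 1.77;0 0.0092 -0.0286 0 1.77;0 0.0092 -0.0286 0 1.77;0 0.0092 -0.0286 0 1.77;0 0.0080 -0.0247 0 1.77;0 0.0016 -0.0041 0 1.73;0 0 0 -0.02 0;0 0 0 -0.02 0;0 0 0 0 0;0 0 0 0 0")

```text
t: 5.0
ee_pos: [598.2, -47.1, 76.8]
orientation: [-1.913, -2.49, 0.002]
ft_force: [-0.7, 0.4, -1.2]
width: 11.7
```

```bash
cat > m3.py <<'E'
from h import *
import sys
tag=sys.argv[1]
o=ctrl.get_obs();M=R.from_rotvec(o['orientation']).as_matrix()
print(o['t'],o['ee_pos'],np.degrees(np.arctan2(M[1,1],M[0,1])),o['ft_force'],o['width'])
ims=[]
for n in('scene','top'):
    d,P=grab(n); np.savez(n+tag+'.npz',P=P,img=d['img'])
    dd=np.linalg.norm(P[...,:2]-[584,16],axis=-1); v,u=np.where(dd<175)
    q=d['img'][max(0,v.min()-30):v.max(),u.min():u.max()]; s=min(400/q.shape[1],600/q.shape[0]); ims.append(cv2.resize(q,None,fx=s,fy=s,interpolation=cv2.INTER_CUBIC)); print(n,max(0,v.min()-30),u.min(),s)
H=max(i.shape[0] for i in ims); out=np.zeros((H,sum(i.shape[1] for i in ims),3),np.uint8); x=0
for i in ims: out[:i.shape[0],x:x+i.shape[1]]=i; x+=i.shape[1]
cv2.imwrite('pics/v'+tag+'.png',out[:,:,::-1])
E
python3 m3.py A
```

```text
5.0 [598.21270777 -47.12742902  76.78829187] 14.93223786920593 [-0.72684034  0.44435798 -1.20023179] 11.675341444711062
scene 0 214 1.744186046511628
top 102 253 1.7699115044247788
```

View pics/vA.png

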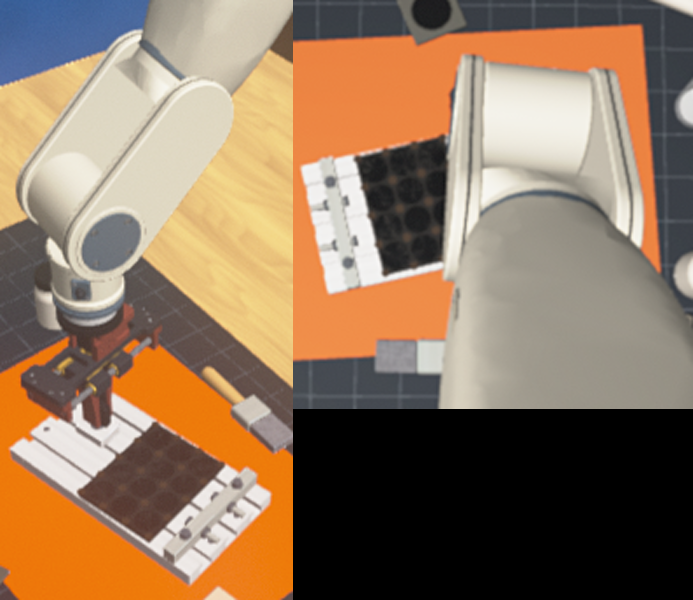

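The tool yaw is 14.9°, so I over-turned by 1.7°. The foot hovers above the middle slot in the scene view at about (97,435). I'll correct the yaw, lower, and measure the foot against the slot in the scene camera.

Call:
play_rows(increments="0 0.001 0.0006 -0.005 -1.73;0 0 0 -0.006 0;0 0 0 0 0;0 0 0 0 0")

```text
t: 5.5
ee_pos: [600.0, -46.0, 66.6]
orientation: [1.95, 2.463, 0.0]
ft_force: [-0.2, -0.5, -1.0]
width: 11.9
```

```bash
cat > m4.py <<'E'
from h import *
import sys
o=ctrl.get_obs();M=R.from_rotvec(o['orientation']).as_matrix();p=o['ee_pos']
print(o['t'],p,np.degrees(np.arctan2(M[1,1],M[0,1])),o['ft_force'])
d,P=grab('scene'); a=np.radians(13.2); ex=np.array([np.cos(a),np.sin(a)]); ey=np.array([-np.sin(a),np.cos(a)])
I=d['img'].astype(float); g=I.mean(-1); h=P[...,2]
c=np.array([582.2,16.4]); Q=P[...,:2]-c; X=Q@ex; Y=Q@ey
pt=(p[:2]-c)@np.array([ex,ey]).T; print('tcp in scene-plate',pt)
zt=p[2]-27.6+14-2
m=(abs(h-zt)<4)&(g>150)&(np.hypot(X-pt[0],Y-pt[1])<45)
m=cv2.morphologyEx(m.astype(np.uint8),cv2.MORPH_OPEN,np.ones((2,2)))>0
print('foot',m.sum(),np.nanmedian(h[m]),zt+2,'X',np.percentile(X[m],[1,5,95,99]),'Y',np.percentile(Y[m],[1,99]))
r=cv2.minAreaRect(np.c_[X[m],Y[m]].astype(np.float32)); print(r)
# lip edges: project known 3D lines, sub-pixel image edges
E
python3 m4.py
```

```text
5.5 [600.02895625 -45.97368854  66.58455893] 13.26179788347304 [-0.19378967 -0.49364607 -0.95708807]
tcp in scene-plate [  3.11480961 -64.79696493]
foot 131 50.61799365001178 52.98455892565301 X [nan nan nan nan] Y [nan nan]
((0.03823089599609375, -55.984466552734375), (33.46818161010742, 56.42751693725586), 68.54901885986328)
```

Run:
```python
from h import *
d,P=grab('scene'); np.savez('sB.npz',P=P,img=d['img'])
o=ctrl.get_obs();p=o['ee_pos']
Rm=R.from_rotvec(np.array(d['attitude'])).as_matrix(); f=240/np.tan(np.radians(d['vertical_fov'])/2)
def proj(X): q=(np.array(X)-d['origin'])@Rm; return q[...,:2]/q[...,2:]*f+[d['cx'],d['cy']]
a=np.radians(13.2); ex=np.array([np.cos(a),np.sin(a),0]); ey=np.array([-np.sin(a),np.cos(a),0])
C=np.array([584.4,16.8,0]); S=8
uv=proj(p); x0,y0=int(uv[0])-35,int(uv[1])-35
q=cv2.resize(d['img'][y0:y0+72,x0:x0+95],None,fx=S,fy=S,interpolation=cv2.INTER_CUBIC)
def line(A,B,col):
    t=[tuple(int(v) for v in ((proj(k)-[x0,y0]+.5)*S)) for k in(A,B)]; cv2.line(q,t[0],t[1],col,1)
for x in(-6,6): line(C+x*ex-140*ey+[0,0,22],C+x*ex-35*ey+[0,0,22],(255,0,0))
F=np.array([p[0],p[1],p[2]-27.6])
for z in(0,14):
    K=[F+sx*18*ex+sy*22*ey+[0,0,z] for sx,sy in((1,1),(1,-1),(-1,-1),(-1,1))]
    for i in range(4): line(K[i],K[(i+1)%4],(0,0,255) if z else (0,160,0))
cv2.imwrite('pics/B.png',q[:,:,::-1])
```

```text
(no output)
```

View pics/B.png

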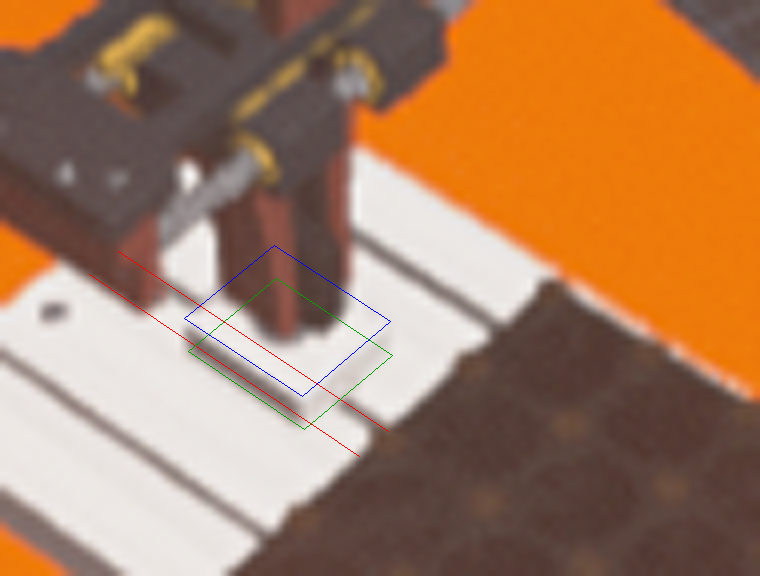

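The scene overlay agrees with the top-camera estimate to about 1 mm: the slot's dark line at (362,416) lies on the drawn red edge. The head's taper allows that, so I'll lower gently and watch the forces.

Call:
play_rows(increments="0 -0.0004 0 -0.004 0;0 0 0 -0.003 0;0 0 0 -0.002 0;0 0 0 -0.001 0;0 0 0 -0.001 0;0 0 0 0 0")

```text
t: 6.2
ee_pos: [599.7, -46.0, 56.9]
orientation: [-1.951, -2.462, 0.0]
ft_force: [-5.6, 0.7, 16.0]
width: 11.9
```

Call:
play_rows(increments="0 0 0 -0.001 0;0 0 0 -0.001 0;0 0 0 0 0")

```text
t: 6.5
ee_pos: [599.9, -46.0, 56.5]
orientation: [1.951, 2.462, 0.0]
ft_force: [-10.4, 0.6, 29.9]
width: 11.9
```

The head is on the taper, and the lateral force pushes it toward -x. I'll back off 2 mm and shift that way.

Call:
play_rows(increments="0 0 0 0.002 0;0 -0.001 -0.0002 0 0;0 0 0 0 0")

```text
t: 6.8
ee_pos: [599.5, -46.1, 57.0]
orientation: [1.95, 2.461, 0.002]
ft_force: [-2.8, 2.1, 12.8]
width: 11.9
```

Call:
play_rows(increments="0 -0.0006 -0.0001 -0.001 0;0 0 0 -0.001 0;0 0 0 0 0")

```text
t: 7.1
ee_pos: [599.6, -46.2, 56.5]
orientation: [1.95, 2.46, 0.003]
ft_force: [-6.7, 1.8, 25.6]
width: 12.0
```

Call:
play_rows(increments="0 0 0 0.003 0;0 0 0 0.002 0;0 0 0 0 0;0 0 0 0 0")

```text
t: 7.5
ee_pos: [597.7, -46.3, 57.9]
orientation: [-1.951, -2.462, 0.001]
ft_force: [0.7, -0.0, -1.8]
width: 12.0
```

Call:
play_rows(increments="0 0 0 -0.002 0;0 -0.0005 -0.0001 -0.001 0;0 0 0 0 0")

```text
t: 7.8
ee_pos: [597.8, -46.4, 55.4]
orientation: [1.951, 2.462, 0.0]
ft_force: [1.1, 0.2, 1.3]
width: 11.9
```

The head has gone past the level that blocked it, with no force. Continuing down.

Call:
play_rows(increments="0 0 0 -0.001 0;0 0 0 -0.001 0;0 0 0 -0.001 0;0 0 0 0 0")

```text
t: 8.2
ee_pos: [598.1, -46.4, 54.7]
orientation: [1.95, 2.462, 0.001]
ft_force: [-5.7, -0.2, 22.6]
width: 11.8
```

Call:
play_rows(increments="0 0 0 -0.001 0;0 0 0 -0.001 0;0 0 0 0 0")

```text
t: 8.5
ee_pos: [597.1, -46.5, 51.1]
orientation: [-1.951, -2.462, 0.001]
ft_force: [-1.1, -0.3, -1.1]
width: 11.7
```

Call:
play_rows(increments="0 -0.0004 0 -0.0008 0;0 0 0 0 0;0 0 0 0 0")

```text
t: 8.8
ee_pos: [597.0, -46.4, 49.4]
orientation: [-1.951, -2.462, 0.001]
ft_force: [-1.3, -0.6, 3.4]
width: 12.1
```

Call:
play_rows(increments="0 0 0 -0.001 0;0 0 0 0 0;0 0 0 0 0")

```text
t: 9.1
ee_pos: [597.0, -46.4, 48.6]
orientation: [-1.951, -2.462, 0.0]
ft_force: [-2.4, -0.5, 5.5]
width: 11.5
```

Seated: the foot is down at TCP z of about 49.5 and the spring force has started. Now I'll slide along the slot toward the fence.

Call:
play_rows(increments="0 0 0 0.0005 0;0 -0.00046 0.00195 0 0;0 -0.00046 0.00195 0 0;0 -0.00046 0.00195 0 0;0 -0.00046 0.00195 0 0;0 -0.00046 0.00195 0 0;0 -0.00046 0.00195 0 0;0 -0.00046 0.00195 0 0;0 -0.00046 0.00195 0 0;0 0 0 0 0")

```text
t: 10.1
ee_pos: [593.5, -31.3, 49.1]
orientation: [1.95, 2.462, -0.001]
ft_force: [-1.1, -3.7, 4.4]
width: 11.8
```

Call:
play_rows(increments="0 -0.00023 0.00097 0 0;0 -0.00023 0.00097 0 0;0 -0.00023 0.00097 0 0;0 -0.00023 0.00097 0 0;0 0 0 0 0")

```text
t: 10.6
ee_pos: [592.6, -27.5, 49.1]
orientation: [1.95, 2.462, -0.001]
ft_force: [-1.7, -5.6, 3.2]
width: 11.8
```

Call:
play_rows(increments="0 -0.00023 0.00097 0 0;0 -0.00023 0.00097 0 0;0 -0.00023 0.00097 0 0;0 0 0 0 0")

```text
t: 11.0
ee_pos: [591.9, -24.6, 49.1]
orientation: [1.95, 2.462, -0.001]
ft_force: [-1.5, -5.2, 3.7]
width: 11.9
```

Call:
play_rows(increments="0 -0.00023 0.00097 0 0;0 -0.00023 0.00097 0 0;0 0 0 0 0")

```text
t: 11.3
ee_pos: [591.5, -22.6, 49.1]
orientation: [1.95, 2.462, -0.001]
ft_force: [-2.0, -4.8, 3.5]
width: 11.9
```

```bash
python3 m3.py C
```

```text
11.3 [591.46517154 -22.63328207  49.11556327] 13.236650165916608 [-2.01391793 -4.79759418  3.45497289] 11.863434314973428
scene 0 214 1.744186046511628
top 110 253 1.8957345971563981
```

View pics/vC.png

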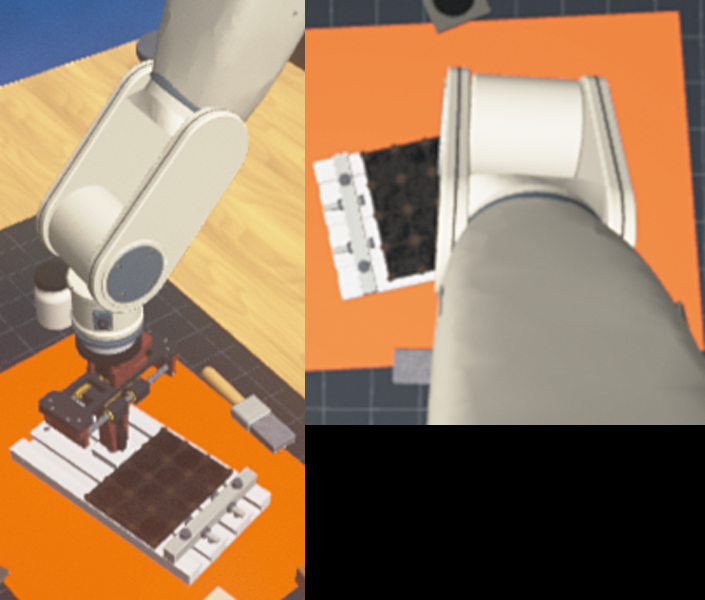

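The tray has moved with the stop. In the top view its edge at about (372,215) is just short of the screw heads near (362,200) and (373,243). I'll creep forward in small steps and watch the force.

Call:
play_rows(increments="0 -0.00023 0.00097 0 0;0 0 0 0 0")

```text
t: 11.6
ee_pos: [591.3, -21.7, 49.1]
orientation: [1.95, 2.462, -0.001]
ft_force: [-1.9, -5.4, 4.0]
width: 11.9
```

Call:
play_rows(increments="0 -0.00023 0.00097 0 0;0 0 0 0 0")

```text
t: 11.8
ee_pos: [591.0, -20.7, 49.1]
orientation: [1.95, 2.462, -0.001]
ft_force: [-2.5, -5.3, 4.0]
width: 11.8
```

Call:
play_rows(increments="0 -0.00016 0.0007 0 0;0 0 0 0 0")

```text
t: 12.0
ee_pos: [590.9, -20.0, 49.1]
orientation: [1.95, 2.462, -0.001]
ft_force: [-2.1, -4.3, 3.2]
width: 11.9
```

Call:
play_rows(increments="0 -0.00016 0.0007 0 0;0 0 0 0 0")

```text
t: 12.2
ee_pos: [590.7, -19.4, 49.1]
orientation: [1.95, 2.462, -0.001]
ft_force: [-2.2, -5.7, 4.1]
width: 12.1
```

Call:
play_rows(increments="0 -0.00016 0.0007 0 0;0 0 0 0 0")

```text
t: 12.4
ee_pos: [590.6, -18.6, 49.1]
orientation: [1.95, 2.462, -0.001]
ft_force: [-1.8, -5.0, 3.4]
width: 11.7
```

Call:
play_rows(increments="0 -0.00016 0.0007 0 0;0 0 0 0 0")

```text
t: 12.6
ee_pos: [590.4, -18.0, 49.1]
orientation: [1.95, 2.462, -0.001]
ft_force: [-2.1, -5.3, 3.8]
width: 11.6
```

Call:
play_rows(increments="0 -0.00016 0.0007 0 0;0 0 0 0 0")

```text
t: 12.8
ee_pos: [590.2, -17.2, 49.1]
orientation: [1.95, 2.462, -0.001]
ft_force: [-1.1, -4.0, 5.0]
width: 12.2
```

Call:
play_rows(increments="0 -0.00016 0.0007 0 0;0 0 0 0 0")

```text
t: 13.0
ee_pos: [590.1, -16.6, 49.1]
orientation: [1.95, 2.462, -0.001]
ft_force: [-1.6, -5.4, 4.0]
width: 11.7
```

Call:
play_rows(increments="0 -0.00016 0.0007 0 0;0 0 0 0 0")

```text
t: 13.2
ee_pos: [590.0, -16.4, 49.1]
orientation: [1.949, 2.462, -0.002]
ft_force: [-1.2, -8.9, 4.2]
width: 11.7
```

Call:
play_rows(increments="0 -0.00007 0.0003 0 0;0 0 0 0 0")

```text
t: 13.4
ee_pos: [590.0, -16.4, 49.1]
orientation: [1.949, 2.462, -0.002]
ft_force: [-0.7, -9.8, 3.6]
width: 11.9
```

Run:
```python
from h import *
d,P=grab('top','D.png'); a=np.radians(13.2)
I=d['img']; np.savez('topD.npz',P=P,img=I)
Q=P[...,:2]-[584.6,16.8]; X=Q@[np.cos(a),np.sin(a)]; Y=Q@[-np.sin(a),np.cos(a)]
# rectified patch at z=30 height plane (tray top) via homography
Rm=R.from_rotvec(np.array(d['attitude'])).as_matrix(); f=240/np.tan(np.radians(d['vertical_fov'])/2)
ex=np.array([np.cos(a),np.sin(a),0]); ey=np.array([-np.sin(a),np.cos(a),0])
xs,ys=np.meshgrid(np.arange(-85,85,.25),np.arange(135,65,-.25))
W=np.array([584.4,16.8,30])+xs[...,None]*ex+ys[...,None]*ey
q=(W-d['origin'])@Rm; m=(q[...,:2]/q[...,2:]*f+[d['cx'],d['cy']]).astype(np.float32)
r=cv2.remap(I,m[...,0],m[...,1],cv2.INTER_CUBIC)
cv2.imwrite('pics/rect.png',r[:,:,::-1])
g=r.astype(float).mean(-1)
for x in range(-70,71,10):
    j=int((x+85)*4); col=g[:,j-6:j+7].mean(1)
    i=len(col)-1
    idx=np.where(col[::-1]>110)[0]; print(x,'tray edge y',round(65+idx[0]/4,2) if len(idx) else None)
o=ctrl.get_obs();print(o['ee_pos'],o['ft_force'],o['moment'])
```

```text
-70 tray edge y 100.25
-60 tray edge y 98.5
-50 tray edge y 98.75
-40 tray edge y 98.75
-30 tray edge y 103.5
-20 tray edge y 100.0
-10 tray edge y 98.75
0 tray edge y 100.0
10 tray edge y 99.0
20 tray edge y 102.5
30 tray edge y 100.5
40 tray edge y 100.0
50 tray edge y 99.0
60 tray edge y 99.0
70 tray edge y 99.25
[590.03915888 -16.38467122  49.13191879] [-0.84024903 -9.8817713   3.2797763 ] [-1.95528687  0.31492495 -0.06669722]
```

View pics/rect.png

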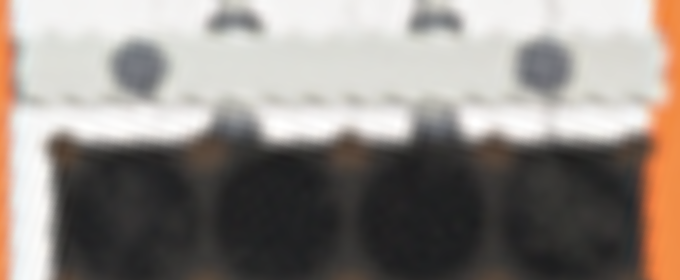

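The rectified view shows the tray edge (y about 98.5–99.3 mm across the width) square and touching both screw heads at (237,130) and (437,130). I'll firm up slightly, then push the handle down.

Call:
play_rows(increments="0 -0.00005 0.0002 0 0;0 0 0 -0.001 0;0 0 0 -0.001 0;0 0 0 -0.001 0;0 0 0 -0.001 0;0 0 0 0 0")

```text
t: 14.05
ee_pos: [590.1, -16.4, 45.7]
orientation: [1.949, 2.461, -0.002]
ft_force: [-3.3, -10.7, 9.6]
width: 11.8
```

Call:
play_rows(increments="0 -0.0003 0 -0.001 0;0 -0.0003 0 -0.0008 0;0 0 0 0 0")

```text
t: 14.35
ee_pos: [590.0, -16.4, 44.3]
orientation: [1.949, 2.461, -0.001]
ft_force: [-1.8, -11.2, 12.2]
width: 12.1
```

Call:
play_rows(increments="0 0 0 -0.0009 0;0 0 0 0 -6;0 0 0 0 -6;0 0 0 0 -6;0 0 0 0 0")

```text
t: 14.85
ee_pos: [590.6, -16.3, 43.9]
orientation: [2.312, 2.122, 0.002]
ft_force: [-2.8, -10.2, 13.2]
width: 12.0
```

Call:
play_rows(increments="0 0 0 0 -6;0 0 0 0 -6;0 0 0 0 0")

```text
t: 15.15
ee_pos: [591.0, -16.4, 43.9]
orientation: [2.521, 1.868, 0.003]
ft_force: [-0.7, -10.5, 12.4]
width: 12.2
```

Call:
play_rows(increments="0 0 0 0 -6;0 0 0 0 -6;0 0 0 0 -6;0 0 0 0 0")

```text
t: 15.55
ee_pos: [591.4, -16.6, 44.1]
orientation: [2.781, 1.451, 0.005]
ft_force: [-0.9, -11.8, 12.3]
width: 12.0
```

Call:
play_rows(increments="0 0 0 0 -6;0 0 0 0 -6;0 0 0 0 0")

```text
t: 15.85
ee_pos: [591.7, -16.9, 44.1]
orientation: [2.918, 1.152, 0.006]
ft_force: [0.1, -13.8, 12.4]
width: 11.8
```

Call:
play_rows(increments="0 0.00003 -0.0002 -0.0002 -6;0 0.00003 -0.0002 0 -6;0 0 0 0 0")

```text
t: 16.15
ee_pos: [591.9, -17.2, 44.0]
orientation: [3.023, 0.841, 0.007]
ft_force: [1.3, -12.8, 13.5]
width: 11.9
```

Call:
play_rows(increments="0 0.00002 -0.0001 0 -6;0 0.00002 -0.0001 0 -6;0 0 0 0 -5;0 0 0 0 0")

```text
t: 16.55
ee_pos: [592.1, -17.7, 44.1]
orientation: [3.114, 0.386, 0.009]
ft_force: [-0.6, -14.7, 13.6]
width: 11.9
```

```bash
python3 -c "
from h import *
o=ctrl.get_obs();M=R.from_rotvec(o['orientation']).as_matrix();print(o['ee_pos'],np.degrees(np.arctan2(M[1,1],M[0,1])),o['ft_force'],o['moment'],o['qpos'])"
```

```text
[592.08073497 -17.67359754  44.05493755] -75.87772627806773 [ -0.55993505 -14.71774396  13.62225553] [-2.69537496  0.20679491  0.01650493] [-0.04849214  0.62392286  1.79791107 -0.00420746  0.71364363  1.2789852 ]
```

Call:
play_rows(increments="0 0.00003 -0.00015 0 -2;0 0 0 0 -1;0 0 0 0 0")

```text
t: 16.85
ee_pos: [592.0, -17.9, 44.0]
orientation: [3.122, 0.309, 0.008]
ft_force: [0.3, -14.6, 13.1]
width: 11.8
```

```bash
python3 -c "
from h import *
o=ctrl.get_obs();M=R.from_rotvec(o['orientation']).as_matrix();print(o['ee_pos'],np.degrees(np.arctan2(M[1,1],M[0,1])),o['ft_force'],o['moment'])"
```

```text
[591.95572127 -17.89108552  44.01402455] -78.69653058071822 [  0.32271017 -14.559002    13.10328721] [-2.72092111  0.27553998  0.30889087]
```

The turn is at its end stop (moment 0.31 N m). I'll let it rise now while holding the push.

Call:
play_rows(increments="0 0 0 0.001 1;0 0 0 0.001 0;0 0 0 0.0005 0;0 0 0 0 0")

```text
t: 17.25
ee_pos: [592.0, -17.8, 45.6]
orientation: [3.12, 0.336, 0.008]
ft_force: [3.9, -13.1, 4.1]
width: 11.8
```

Call:
play_rows(increments="0 0 0 0.0004 0;0 0 0 0 0")

```text
t: 17.45
ee_pos: [592.0, -17.8, 45.7]
orientation: [3.12, 0.336, 0.008]
ft_force: [4.9, -13.7, 0.9]
width: 11.9
```

Locked: z holds at 45.6–45.7 while the lift force vanishes. Releasing.

Call:
play_rows(increments="0 0 0 0.0001 0;0.3 0 0 0 0;0.3 0 0 0 0;0.3 0 0 0 0;0.3 0 0 0 0")

```text
t: 17.95
ee_pos: [588.9, -15.1, 44.9]
orientation: [-3.123, -0.335, 0.001]
ft_force: [-0.9, 0.2, 1.0]
width: 26.3
```

Call:
play_rows(increments="0.3 0 0 0.005 0;0.3 0 0 0.015 0;0.3 0 0 0.02 0;0.3 0 0 0.03 0;0.3 0 0 0.03 0;0.3 -0.03 0 0.03 0;0.3 -0.05 0 0.03 0;0.3 -0.05 0 0 0;0.3 -0.05 0 0 0;0.3 -0.05 0 0 0;0.3 0 0 0 0;0.3 0 0 0 0")

```text
t: 19.15
ee_pos: [366.4, -15.5, 202.2]
orientation: [3.123, 0.334, 0.004]
ft_force: [0.7, -0.7, -0.8]
width: 26.4
```

Run:
```python
from h import *
o=ctrl.get_obs(); print(o['t'],o['ee_pos'],o['ft_force'])
a=np.radians(13.2); ex=np.array([np.cos(a),np.sin(a),0]); ey=np.array([-np.sin(a),np.cos(a),0]); ims=[]
for n in('top','scene'):
    d,P=grab(n)
    Rm=R.from_rotvec(np.array(d['attitude'])).as_matrix(); f=240/np.tan(np.radians(d['vertical_fov'])/2)
    xs,ys=np.meshgrid(np.arange(-85,85,.43),np.arange(140,-100,-.43))
    W=np.array([584.4,16.8,30])+xs[...,None]*ex+ys[...,None]*ey
    q=(W-d['origin'])@Rm; m=(q[...,:2]/q[...,2:]*f+[d['cx'],d['cy']]).astype(np.float32)
    ims.append(cv2.remap(d['img'],m[...,0],m[...,1],cv2.INTER_CUBIC)[:,:,::-1])
    Q=P-[584.4,16.8,0]; X=Q@ex; Y=Q@ey
    s=(P[...,2]>60)&(abs(X)<30)&(Y>-70)&(Y<0); print(n,'wing',np.percentile(P[s][:,2],95) if s.any() else None,cv2.minAreaRect(np.c_[X[s],Y[s]].astype(np.float32)) if s.any() else 0)
    s=(abs(P[...,2]-36+(2 if n=='scene' else 0))<3.)&(abs(X)<24)&(Y>-75)&(Y<-8); print('foot',np.percentile(X[s],[2,98]),np.percentile(Y[s],[2,98]))
cv2.imwrite('pics/end.png',np.hstack(ims))
```

```text
19.15 [366.35583192 -15.46929596 202.15572798] [ 0.6989819  -0.73707754 -0.79038619]
top wing 78.69144394092834 ((0.608306884765625, -34.1075553894043), (40.501258850097656, 12.238533020019531), 0.14001783728599548)
foot [-17.27628419  18.24175777] [-55.27928525 -11.51581806]
scene wing 76.30985320210927 ((-0.2893180847167969, -33.95484161376953), (41.52804946899414, 14.052972793579102), 1.7888048887252808)
foot [-18.96589617  16.70131281] [-53.93664654 -11.38358892]
```

View pics/end.png

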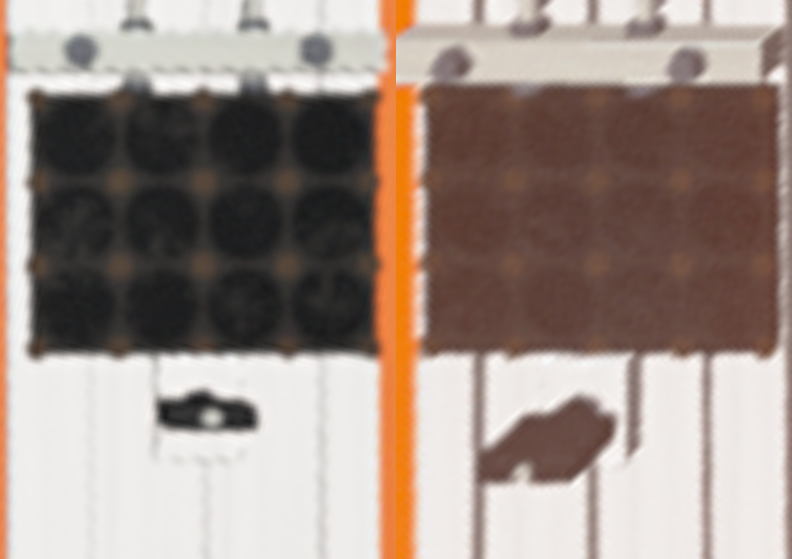

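The stop's wing lies across the slot at the lowered, locked height, with its foot against the tray edge (205,352). The tray sits square on both screw heads at (137,82) and (253,82). Handing in.

```bash
python3 -c "
from workcell import ctrl
print(ctrl.close_job())"
```

```text
the job is handed in; nothing more can be done
None
```

The tray is pushed home against both stop screws and held there by the quarter-turn stop, locked in the middle slot. I handed the job in at about 19 s of the 54 s allowed.

**What I did**
- I took the stop out of its stand and dropped its head into the middle slot.
- I slid it about 31 mm along the slot until the tray met the screws.
- I plunged the handle about 5.5 mm and turned it clockwise to its end stop, where the moment rose to 0.31 N m. I then let it rise and released it.

**Last checks**
- **Lock:** the handle stopped rising at 4 mm of plunge as the lift force fell to about zero. In the pictures the wing lies across the slot, within 0.2° in the top view and 1.8° in the scene view.
- **Tray:** before locking, its edge was parallel to the fence to about 0.3°, against both screw heads. In the final picture it looks unchanged, with the foot against its open side.
- **Clear of the work:** the gripper was well away and touching nothing when I handed in.

**What did not go cleanly**
- The head first landed on the slot lip with up to 30 N of downward force, because the camera estimate was about 2 mm off sideways. A small sideways shift let it drop in.
- The sideways force at the wrist peaked at 14.7 N in my readings. That includes the stop's own friction in the slot, so the tray should have felt less.
- I did not measure the final nip force on the tray. The gap between foot and tray reads under about 1 mm, which is the limit of the cameras.
- I did not check the other bench items one by one. Nothing in the forces or pictures suggested they were touched.

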